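Spring open the tube heater lid

ROBOT

A 6-joint arm with a two-finger parallel gripper is mounted at the origin on a cart in front of the work surface, level with it; the furniture and walls round the work are solid. World frame = base frame: x ahead of the robot, y to its left, z up, the work surface at z = 0. Lengths are in m, angles in rad, forces in N, time in s.
With the tool pointing down it reaches from about 0.325 to 1 m from the base axis. Payload 5.1 kg.
Tool frame: the origin (TCP) lies midway between the tips of the shut fingers; the grasp point (between the pads) lies bot.grip_depth behind it (bot.grip_depth is the distance from the TCP to the grasp point, in m); z points along the fingers, y is the direction in which the jaws open and shut (so a half turn about z gives the same grasp; the last joint's range is limited). The gripper opens to 85 mm and grips with 20 to 120 N. Pads are 22 mm wide; open, the fingers measure 114 mm over their backs; the gripper's body (76 mm by 85 mm) begins 54 mm behind the grasp point. The pads swing forward as they close: fully open they stand 13 mm farther back than shut.
Start: joints at [1.02, 0.124, 1.65, -0, 1.367, -0.083], TCP at [0.293, 0.58, 0.231] pointing down, gripper open.
Joint ranges: [-2.61, 2.61], [-1.02, 2.33], [0.03, 2.71], [-1.35, 4.49], [0.32, 2.68], [-2.91, 2.91]. Speed limits (rad/s): [2.57, 2.57, 3.14, 3.14, 3.14, 3.14].

INTERFACE

Orientations are given as a rotation vector (axis times angle).
In Python, from cell import bot gives the robot as it stands. The module is installed in compiled form; this text tells all that it offers.
- The arm moves only by the tool send_rows, never from a script. Its argument "moves" is a list that holds one entry, the list of rows, each a list of 5 numbers: the gripper command: -1 is shut, 1 is fully open, values between are in proportion, then the shift along the tool's x, y, z in m, then the turn about the tool's z in rad. A call has 1 to 5 rows; each row is the pose to reach, as a shift and turn from the pose commanded when the call began, along the tool's axes at that moment; what a row does not reach only later rows make up. A row lasts 1/10 s, in which the tool goes at most 50 mm and 8.59 degrees, less where a joint would pass 70% of its speed; a pose out of reach is approached as far as the arm can. A call with a gripper value outside its range is refused whole. The fingers move at their own pace and stop on an object; the grip force is fixed at half the most. Time passes only in rows, so rows that repeat a pose let the fingers close. It gives the time, the measured TCP pose, the force and the opening at its end, in the units of the state.
- bot.read_state(): the state, without advancing time (a new reading comes with each control period).
- bot.grab_frame(name): name is "scene" or "side" or "wrist"; returns a dict with "img" (480x640x3 uint8, red, green, blue), "depth" (480x640 float32, m along the optical axis (not along the pixel's ray), 0 where there is no reading), "fx", "fy", "cx", "cy" (pixels), "k1" (the pictures are not rectified: a ray, as slopes to the right and down, at radius r is drawn at 1 + k1 r^2 times it, then the intrinsics apply), "extrinsics" (4x4, takes a point from world to camera coordinates); the wrist camera has in their place "mount" (4x4, takes a point from camera to tool coordinates, whose origin is the TCP and whose axes are the flange's). Camera axes: x right, y down, z forward; pixel columns grow to the right and rows downward; lengths in m; the calibration is good to about 2 mm. A picture is of the moment at which its call begins: read the wrist's pose just before it.
- bot.job_done(): hands the job in, once; it reports no verdict.
Trained networks look in a picture, given as the dict that the camera call returned (one of the last four; its "shot" number tells which), for a name from the list of things; names that differ only in an ending like _2 or _b are one class to them, and where a whole thing is asked for, a point or a joint stands for the part that bears it (a point fixed in the world has none). Each returns a list of dicts, best first, with "p" (0 to 1); they miss things now and then, are a little off and sometimes report something else, mostly with a low value. They report only what shows in the picture. A call takes as long as a camera call.
- bot.cut_out(target, picture): "mask" (480x640 bool, what is visible of it) and "at" ([column, row] in pixels, amid what is visible of it).
- bot.spot_point(target, picture): "at" ([column, row] in pixels: a listed point, or the origin of a listed thing).
The state is a dict: "time_s": time; "joint_positions": joint angles; "dq": joint speeds; "effort": joint torques, N m; "position": TCP position; "tcp_rot": TCP orientation; "contact_force": force on the tool from outside, world axes, zero at the start; "torque": the same for the moment, N m; "gripper_width": finger opening in m.
Only numpy, scipy, OpenCV 4.12 (cv2) and the standard library are available. Lean on these libraries where they do the work, as an engineer would, in place of code of your own. Each camera call takes 0.05 s, during which the arm holds its last target. There are 200 camera calls.

TASK

Open the wider of the two tube heaters (the small white boxes with grey lids) for loading: press the black release tab at its front down so that the lid springs up by itself, then push the lid over until it rests fully open, leaning back on its stop. Do it with the fingertips only, without gripping anything; keep the narrow heater shut, and leave all the loose things on the table where they stand.

Things in the scene. Friction and masses are not known exactly. Their poses are not given: they have to be found in the camera images.
- wide: The wide tube heater: a white box fixed to the table, 110 mm deep (its x) and 112 mm wide (its y), 69 mm high with the lid shut, standing beside the narrow one. Origin: centre of its underside; its -x axis points out of its front (toward the robot, turned by its yaw), z up. The open top has its rim at z = 56 mm with a metal block sunk 13 mm below it.
- wide_tab_pad (a point): Centre of the top face of the wide heater's release tab, as it moves: a black ribbed thumb pad, 28 mm (x) by 32 mm (y), 6 mm thick, projecting from the front, at [-91, 0, 46] mm in the heater's frame at rest. Its far edge is 12 mm in front of the latch pawl, a black upright 18 mm wide reaching z = 69 mm, which leans about 8 mm toward the tab when it is pressed.
- wide_tab (a joint): Angle of that latch: 0 at rest, 0.32 rad pressed down to its stop (the pad then stands 11 mm lower). It lets the lid go at about 0.2 rad. A push of about 2 N on the pad starts it, 5 N takes it to the stop; it springs back when released.
- wide_lid_lip (a point): Middle of the wide lid's front edge, as it moves, half-way through the lid's thickness; shut, it is at [-54, 0, 63] mm in the heater's frame. The lid is a grey panel, 10 mm thick with a rounded lip, as wide as the heater; its lip is 102 mm from the hinge. Its tongue, 22 mm wide in the middle of the edge, projects 3 mm past the lip.
- wide_hinge (a point): Middle of the wide lid's hinge axis, at [48, 0, 58] mm in the heater's frame (rear top edge); the axis runs along the heater's y.
- wide_lid (a joint): Angle of that lid: 0 shut and latched, 1.95 rad fully open (leaning back on its stop). Once unlatched a spring lifts it by itself in about a second to 0.75 rad (lip then about 131 mm above the table) and no farther. Beyond that it swings freely with slight damping (under 2 N at the lip): let go before upright it sinks back to 0.75 rad, let go past upright (1.6 rad) it falls gently on to the stop within about 2 s.
- narrow: The narrow tube heater: a white box fixed to the table, 110 mm deep (its x) and 72 mm wide (its y), 69 mm high with the lid shut, standing beside the wide one. Origin: centre of its underside; its -x axis points out of its front (toward the robot, turned by its yaw), z up. The open top has its rim at z = 56 mm with a metal block sunk 13 mm below it.
- narrow_tab_pad (a point): Centre of the top face of the narrow heater's release tab, as it moves: a black ribbed thumb pad, 28 mm (x) by 32 mm (y), 6 mm thick, projecting from the front, at [-91, 0, 46] mm in the heater's frame at rest. Its far edge is 12 mm in front of the latch pawl, a black upright 18 mm wide reaching z = 69 mm, which leans about 8 mm toward the tab when it is pressed.
- narrow_tab (a joint): Angle of that latch: 0 at rest, 0.32 rad pressed down to its stop (the pad then stands 11 mm lower). It lets the lid go at about 0.2 rad. A push of about 2 N on the pad starts it, 5 N takes it to the stop; it springs back when released.
- narrow_lid_lip (a point): Middle of the narrow lid's front edge, as it moves, half-way through the lid's thickness; shut, it is at [-54, 0, 63] mm in the heater's frame. The lid is a grey panel, 10 mm thick with a rounded lip, as wide as the heater; its lip is 102 mm from the hinge. Its tongue, 22 mm wide in the middle of the edge, projects 3 mm past the lip.
- narrow_hinge (a point): Middle of the narrow lid's hinge axis, at [48, 0, 58] mm in the heater's frame (rear top edge); the axis runs along the heater's y.
- narrow_lid (a joint): Angle of that lid: 0 shut and latched, 1.95 rad fully open (leaning back on its stop). Once unlatched a spring lifts it by itself in about a second to 0.75 rad (lip then about 131 mm above the table) and no farther. Beyond that it swings freely with slight damping (under 2 N at the lip): let go before upright it sinks back to 0.75 rad, let go past upright (1.6 rad) it falls gently on to the stop within about 2 s.
- oil_bottle: Small brown bottle with a black cap, 28 mm across, 57 mm tall; loose bystander. Origin: centre of its underside.
- pot_b: White specimen pot with a white lid, 50 mm across, 55 mm tall; loose bystander. Origin: centre of its underside.
- pot_a: White specimen pot with a yellow lid, 50 mm across, 55 mm tall; loose bystander. Origin: centre of its underside.
- dropper_bottle: Brown dropper bottle, 33 mm across, 82 mm tall; loose bystander. Origin: centre of its underside.
- bench_timer: Flat bench timer with three keys, 62x64x19 mm; loose bystander. Origin: centre of its underside.
- tape_roll: Blue roll of tape lying flat, 64 mm across, 20 mm tall; loose bystander. Origin: centre of its underside.
- petri_dish: Open flat round dish, 60 mm across, 12 mm tall; loose bystander. Origin: centre of its underside.
- cover_box: Small square box with a blue base, 34x34x17 mm; loose bystander. Origin: centre of its underside.

How it is judged:
By the outcome, as a careful person would: the job done as asked, in the order asked, and still so for the second after the job is handed in, with the robot touching nothing.
It also fails if it takes over 42 s, if anything falls off the work surface, if the arm or the gripper's body presses on something with over 40 N, if the wrist force passes 120 N, or if a joint passes its speed limit or range.

## Working session

There is one attempt and no reset: what is moved stays moved. The work goes in short steps, Python scripts to look and compute and a tool call to move; the robot and the scene stay as the last step left them, time stands still between calls to the robot, and variables do not carry over. Pictures are saved under pics/ and viewed, about 8 in all and at most 12, crops included, and the job is handed in when it is done.

Besides the shell and the picture viewer there is one more tool, called after "Call:" by a JSON object that holds its "api" and its "payload". send_rows: Moves the arm, as the interface text tells. Its arguments: {"type":"object","properties":{"moves":{"type":"array","items":{"type":"array","items":{"type":"array","items":{"type":"number"}}}}},"required":["moves"]}

```bash
mkdir -p pics; cat > h.py <<'E'
import numpy as np, cv2
from cell import bot
from scipy.spatial.transform import Rotation as R
def ext(f, st=None):
    if "extrinsics" in f: return np.array(f["extrinsics"])
    T=np.eye(4); T[:3,:3]=R.from_rotvec(st["tcp_rot"]).as_matrix(); T[:3,3]=st["position"]
    return np.linalg.inv(T@np.array(f["mount"]))
def ray(f,uv):
    K=np.array([[f["fx"],0,f["cx"]],[0,f["fy"],f["cy"]],[0,0,1.]])
    return cv2.undistortPoints(np.array([[uv]],float),K,np.array([f["k1"],0,0,0.]))[0,0]
def world(f,uv,E,z=None):
    x,y=ray(f,uv); Ei=np.linalg.inv(E)
    if z is None:
        u,v=int(round(uv[0])),int(round(uv[1])); p=f["depth"][v-2:v+3,u-2:u+3]; d=np.median(p[p>0]) if (p>0).any() else np.nan
        return (Ei@[x*d,y*d,d,1])[:3]
    o=Ei[:3,3]; r=Ei[:3,:3]@[x,y,1]; return o+r*(z-o[2])/r[2]
def proj(f,P,E):
    K=np.array([[f["fx"],0,f["cx"]],[0,f["fy"],f["cy"]],[0,0,1.]])
    return cv2.projectPoints(np.array(P,float).reshape(-1,1,3),cv2.Rodrigues(E[:3,:3])[0],E[:3,3],K,np.array([f["k1"],0,0,0.]))[0][:,0]
def save(f,n): cv2.imwrite("pics/"+n,f["img"][:,:,::-1])
E
python3 - <<'E'
from h import *
st=bot.read_state(); print(st["time_s"],st["position"],st["tcp_rot"],st["contact_force"],bot.grip_depth)
Z={"wide":0,"wide_tab_pad":.046,"wide_lid_lip":.063,"wide_hinge":.058}
Z.update({k.replace("wide","narrow"):v for k,v in list(Z.items())})
for c in ["scene","side"]:
    f=bot.grab_frame(c); save(f,c+"0.png"); E=ext(f)
    for k,z in Z.items():
        for r in bot.spot_point(k,f)[:2]:
            print(c,k,round(r["p"],2),np.round(r["at"]),world(f,r["at"],E,z).round(3),world(f,r["at"],E).round(3))
E
```

```text
0.0 [0.29280948 0.57963972 0.23006508] [-0.72799875 -3.05541483  0.00306301] [ 0.30644465  0.46446013 -0.36364774] 0.0187
scene wide 0.95 [349. 262.] [0.506 0.222 0.   ] [0.265 0.546 0.251]
scene wide_tab_pad 0.54 [394. 247.] [0.429 0.183 0.046] [0.426 0.188 0.049]
scene wide_lid_lip 0.56 [376. 234.] [0.467 0.189 0.063] [0.461 0.198 0.069]
scene wide_hinge 0.84 [324. 234.] [0.549 0.246 0.058] [0.536 0.263 0.069]
scene narrow 0.73 [287. 298.] [0.519 0.386 0.   ] [0.485 0.418 0.034]
scene narrow 0.57 [219. 274.] [0.673 0.415 0.   ] [0.651 0.429 0.016]
scene narrow_tab_pad 0.85 [330. 291.] [0.432 0.371 0.046] [0.43  0.373 0.048]
scene narrow_tab_pad 0.55 [395. 246.] [0.428 0.181 0.046] [0.427 0.183 0.047]
scene narrow_lid_lip 0.9 [311. 275.] [0.468 0.375 0.063] [0.462 0.382 0.069]
scene narrow_hinge 0.56 [257. 262.] [0.576 0.398 0.058] [0.304 0.623 0.273]
scene narrow_hinge 0.29 [395. 243.] [0.425 0.188 0.058] [0.433 0.173 0.049]
side wide 0.83 [302. 276.] [0.503 0.223 0.   ] [0.504 0.156 0.069]
side wide_tab_pad 0.66 [258. 276.] [0.427 0.181 0.046] [ 0.462 -0.054  0.288]
side wide_tab_pad 0.5 [379. 210.] [0.667 0.358 0.046] [0.675 0.394 0.018]
side wide_lid_lip 0.64 [278. 263.] [0.463 0.194 0.063] [0.463 0.19  0.067]
side wide_hinge 0.6 [324. 244.] [0.546 0.246 0.058] [0.545 0.233 0.07 ]
side narrow 0.62 [309. 220.] [0.522 0.389 0.   ] [0.521 0.353 0.029]
side narrow_tab_pad 0.61 [262. 212.] [0.427 0.362 0.046] [0.427 0.362 0.046]
side narrow_hinge 0.7 [328. 195.] [0.565 0.4   0.058] [0.564 0.383 0.07 ]
```

View pics/scene0.png

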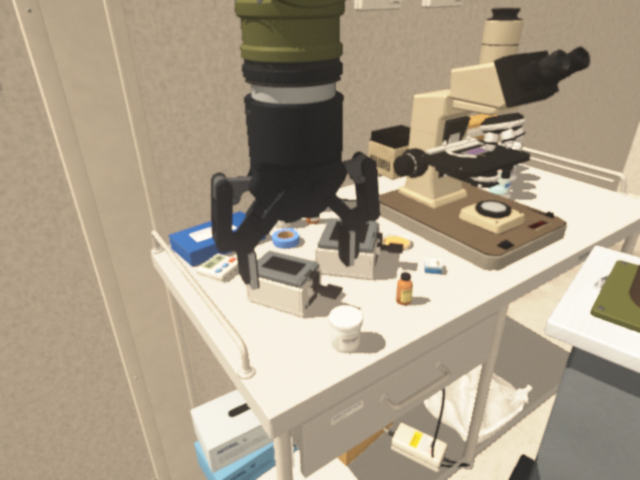

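View pics/side0.png

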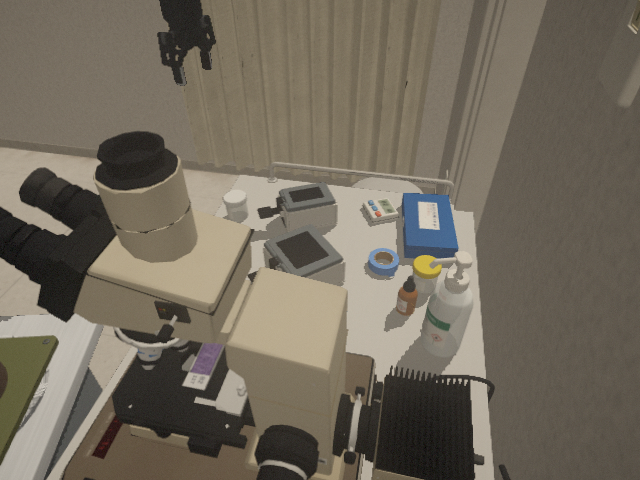

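The scene view shows the wide heater at about (349,250), right of the narrow one, partly hidden by the gripper. In the side view its lid is at (302,250) with the tab hidden behind the microscope. Next I map the tall obstacles and compute the tool axes.

```bash
python3 - <<'E'
from h import *
st=bot.read_state(); M=R.from_rotvec(st["tcp_rot"]).as_matrix(); print("tool axes\n",M.round(3))
H=np.zeros((16,18))
for c in ["scene","side"]:
    f=bot.grab_frame(c); E=ext(f); Ei=np.linalg.inv(E)
    v,u=np.mgrid[0:480:2,0:640:2]; d=f["depth"][v,u].ravel(); 
    K=np.array([[f["fx"],0,f["cx"]],[0,f["fy"],f["cy"]],[0,0,1.]])
    n=cv2.undistortPoints(np.stack([u.ravel(),v.ravel()],1).astype(float)[:,None],K,np.array([f["k1"],0,0,0.]))[:,0]
    P=np.c_[n*d[:,None],d,np.ones_like(d)]@Ei.T
    P=P[d>0]
    i=((P[:,0]-.25)/.03).astype(int); j=((P[:,1]+.1)/.04).astype(int)
    ok=(P[:,0]>.25)&(i<16)&(P[:,1]>-.1)&(j<18)&(P[:,2]<.7)
    np.maximum.at(H,(i[ok],j[ok]),P[ok,2])
print("y:",[round(-.1+.04*k,2) for k in range(18)])
for i in range(16): print(round(.25+.03*i,2),(H[i]*1000).astype(int))
f=bot.grab_frame("wrist"); print(np.array(f["mount"]).round(3), f["fx"])
E
```

```text
tool axes
 [[-0.893  0.451  0.   ]
 [ 0.451  0.893  0.   ]
 [-0.     0.    -1.   ]]
y: [-0.1, -0.06, -0.02, 0.02, 0.06, 0.1, 0.14, 0.18, 0.22, 0.26, 0.3, 0.34, 0.38, 0.42, 0.46, 0.5, 0.54, 0.58]
0.25 [377 382 386 363  43   2   2   1   1   1   0   0   0   0   0 350 467 468]
0.28 [366 367 376  45  44   3   2   2   3   3   2   1   0   0   0 385 398 468]
0.31 [373 372 373 173  44   2   2   2   3   3   2   3   2   2   2   1 396 468]
0.34 [442 442 371 176 174  19  19   2  58  59   2   3  57  57   1   2   2   1]
0.37 [442 442 358 177 174  19  19   2   2   2   3   2  57  57   2   3   3   0]
0.4 [441 442 345 176  43   3  50  48   3   2   4  49  48   3   3   2   6   0]
0.43 [342 344 302 176  31  13  48  72  71  54   2  70  71   3   2  52  54   0]
0.46 [289 330 182 177  13  12  72  73  73  71  52  72  73  40   3  55  55   0]
0.49 [283 284 167 141  14   9  72  73  73  72   2  74  73  71   3  55  53   0]
0.52 [279 279 165  44   2   0  72  73  73  71   0  72  73  71   3  55   0   0]
0.55 [245 202  45  43   2   2   0  71  71   2   2  71  73  70   3  56   0   0]
0.58 [165  45  46   3   3   2   3  29   4   3   2   3   3   3  50  55   0   0]
0.61 [165  30   4   4   3   3   3   3  21  16   3   3   3   3  56  56   0   0]
0.64 [164   0   3   3   3  49  22  21  22  22   3  21  22  21  55  52   0   0]
0.67 [157   2  10 193 191  83  47  21  22  21   3  21  21  20  56   0   0   0]
0.7 [  2   2   9 195 194   4  57  57  38  37  37  37  37  31  56   0   0   0]
[[-0.001 -0.963 -0.27   0.07 ]
 [ 1.    -0.001 -0.001  0.001]
 [ 0.    -0.27   0.963 -0.142]
 [ 0.     0.     0.     1.   ]] 355.7399676426202
```

Call:
{"api": "send_rows", "payload": {"moves": [[[-1, -0.035, -0.03, -0.005, -0.12], [-1, -0.07, -0.06, -0.01, -0.24], [-1, -0.105, -0.09, -0.01, -0.36], [-1, -0.14, -0.115, -0.015, -0.48], [-1, -0.17, -0.14, -0.02, -0.6]]]}}

```text
time_s: 1.55
position: [0.3823, 0.3767, 0.2515]
tcp_rot: [-0.215, 3.134, -0.0]
contact_force: [0.9, 0.5, 0.2]
gripper_width: 0.0124
```

Call:
{"api": "send_rows", "payload": {"moves": [[[-1, -0.013, -0.046, 0, -0.12], [-1, -0.026, -0.092, 0, -0.24], [-1, -0.04, -0.138, 0, -0.34], [-1, -0.053, -0.18, 0, -0.34], [-1, -0.053, -0.186, 0, -0.34]]]}}

```text
time_s: 2.05
position: [0.4602, 0.1977, 0.2516]
tcp_rot: [-0.727, 3.056, -0.002]
contact_force: [-0.2, -0.2, 0.3]
gripper_width: 0.0
```

```bash
python3 - <<'E'
from h import *
Z={"wide":0,"wide_tab_pad":.046,"wide_lid_lip":.063,"wide_hinge":.058}
loc={"wide":0,"wide_tab_pad":-.091,"wide_lid_lip":-.054,"wide_hinge":.048}
for c in ["wrist","scene"]:
    st=bot.read_state(); f=bot.grab_frame(c); E=ext(f,st); save(f,c+"1.png")
    if c=="wrist": print(st["position"],st["tcp_rot"],st["dq"].round(3) if hasattr(st["dq"],"round") else st["dq"])
    for k,z in Z.items():
        for r in bot.spot_point(k,f)[:2]: print(c,k,round(r["p"],2),np.round(r["at"]),world(f,r["at"],E,z).round(4),world(f,r["at"],E).round(4))
    if c=="wrist":
        # lid-top outline via depth: points with z 0.062..0.08
        v,u=np.mgrid[0:480,0:640]; d=f["depth"].ravel(); K=np.array([[f["fx"],0,f["cx"]],[0,f["fy"],f["cy"]],[0,0,1.]])
        n=cv2.undistortPoints(np.stack([u.ravel(),v.ravel()],1).astype(float)[:,None],K,np.array([f["k1"],0,0,0.]))[:,0]
        P=(np.c_[n*d[:,None],d,np.ones_like(d)]@np.linalg.inv(E).T)[:,:3]
        m=(d>0)&(P[:,2]>.06)&(P[:,2]<.08)&(abs(P[:,1]-.22)<.1)&(abs(P[:,0]-.505)<.1)
        r=cv2.minAreaRect((P[m,:2]*1000).astype(np.float32)); print("lid rect",m.sum(),r,P[m,2].mean())
        m2=(d>0)&(P[:,2]>.035)&(P[:,2]<.055)&(np.hypot(P[:,0]-.428,P[:,1]-.182)<.028); print("pad",m2.sum(),P[m2].mean(0))
E
```

```text
[0.46023106 0.19769667 0.25158851] [-7.26562976e-01  3.05558145e+00 -1.73016009e-03] [-0.055 -0.037  0.034  0.045  0.015 -0.071]
wrist wide 0.86 [313. 253.] [0.5072 0.2236 0.    ] [0.4879 0.2137 0.0698]
wrist wide_tab_pad 0.86 [310. 172.] [0.4222 0.1781 0.046 ] [0.4222 0.1781 0.0459]
wrist wide_tab_pad 0.52 [410. 145.] [0.3571 0.2512 0.046 ] [0.3563 0.2528 0.0392]
wrist wide_lid_lip 0.76 [311. 214.] [0.4562 0.1959 0.063 ] [0.4552 0.1954 0.0688]
lid rect 9970 ((498.87652587890625, 220.00180053710938), (115.1084976196289, 112.4842758178711), 28.13703727722168) 0.06897238241778801
pad 1216 [0.42885212 0.18252752 0.04538034]
scene wide 0.94 [347. 261.] [0.5108 0.221  0.    ] [0.4746 0.2692 0.0372]
scene wide_tab_pad 0.68 [395. 244.] [0.433  0.1739 0.046 ] [0.4317 0.1761 0.0474]
scene wide_lid_lip 0.97 [375. 234.] [0.4672 0.1912 0.063 ] [0.4623 0.1988 0.0679]
scene wide_lid_lip 0.65 [344. 340.] [0.33   0.4656 0.063 ] [0.3546 0.4333 0.027 ]
scene wide_hinge 0.59 [323. 234.] [0.5522 0.2455 0.058 ] [0.5372 0.2631 0.0704]
```

View pics/wrist1.png

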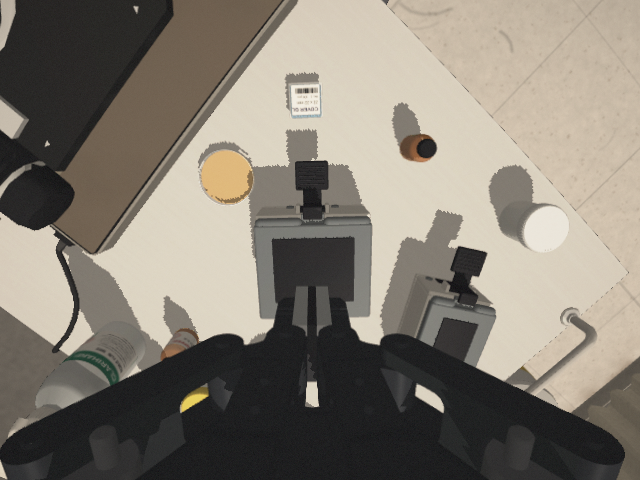

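The wrist view is well aligned: wide lid at (313,265), its tab pad at (311,174), path clear. The pad comes out at about (0.421, 0.178) and the yaw at about 28°, and the depth and network readings agree. I go above the pad next.

Call:
{"api": "send_rows", "payload": {"moves": [[[-1, 0.02, 0, 0.02, -0.02], [-1, 0.045, 0, 0.06, -0.02], [-1, 0.045, 0, 0.105, -0.02], [-1, 0.045, 0, 0.15, -0.02], [-1, 0.045, 0, 0.19, -0.02]]]}}

```text
time_s: 3.05
position: [0.4179, 0.1809, 0.0596]
tcp_rot: [-0.767, 3.046, 0.0]
contact_force: [0.2, 0.0, 0.5]
gripper_width: -0.0
```

Call:
{"api": "send_rows", "payload": {"moves": [[[-1, 0, 0, 0, 0], [-1, 0, 0, 0, 0]]]}}

```text
time_s: 3.25
position: [0.4186, 0.181, 0.0616]
tcp_rot: [0.766, -3.046, 0.0]
contact_force: [0.7, 0.3, -0.0]
gripper_width: -0.0002
```

```bash
python3 - <<'E'
from h import *
st=bot.read_state(); print(st["position"],st["contact_force"])
f=bot.grab_frame("wrist"); E=ext(f,st); print(bot.spot_point("wide_tab_pad",f)[:1], proj(f,[st["position"]],E))
cv2.imwrite("pics/w2.png",f["img"][:,:,::-1])
E
```

```text
[0.41857718 0.18095383 0.06161115] [ 0.71273837  0.32258601 -0.03650943]
[{'at': [300.5, 299.3], 'p': 0.8}] [[308.72189905 306.72009079]]
```

View pics/w2.png

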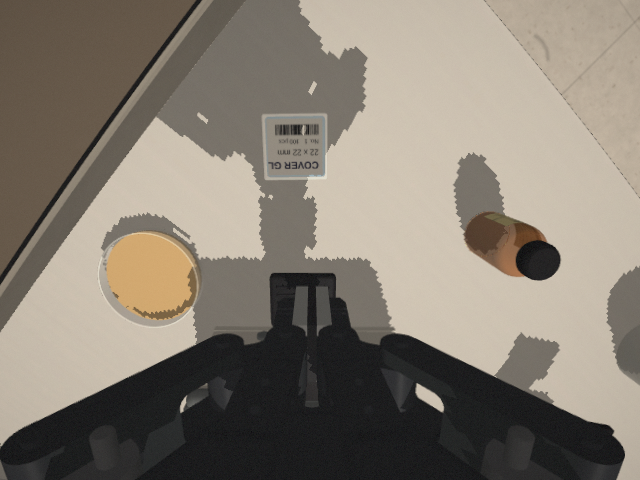

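The fingertips, at (312,290), are over the pad (columns 271–336) and about 4 mm off centre in tool y. I correct that and press.

Call:
{"api": "send_rows", "payload": {"moves": [[[-1, 0, -0.004, 0.008, 0], [-1, 0, -0.004, 0.016, 0], [-1, 0, -0.004, 0.021, 0], [-1, 0, -0.004, 0.026, 0], [-1, 0, -0.004, 0.028, 0]]]}}

```text
time_s: 3.85
position: [0.4223, 0.1775, 0.035]
tcp_rot: [-0.765, 3.044, -0.0]
contact_force: [-3.5, -2.0, 19.8]
gripper_width: 0.0002
```

Call:
{"api": "send_rows", "payload": {"moves": [[[-1, 0, 0, 0, 0], [-1, 0, 0, 0, 0]]]}}

```text
time_s: 4.05
position: [0.4222, 0.1775, 0.0353]
tcp_rot: [-0.765, 3.044, -0.0]
contact_force: [-1.1, -1.0, 12.0]
gripper_width: 0.0003
```

Call:
{"api": "send_rows", "payload": {"moves": [[[-1, 0, 0, -0.001, 0], [-1, 0, 0, -0.001, 0], [-1, 0, 0, -0.001, 0], [-1, 0, 0, -0.001, 0], [-1, 0, 0, -0.001, 0]]]}}

```text
time_s: 4.55
position: [0.4221, 0.1774, 0.0355]
tcp_rot: [-0.765, 3.044, -0.0]
contact_force: [1.1, 0.4, 5.6]
gripper_width: -0.0001
```

Call:
{"api": "send_rows", "payload": {"moves": [[[-1, 0, 0, 0, 0], [-1, 0, 0, 0, 0], [-1, 0, 0, 0, 0], [-1, 0, 0, 0, 0], [-1, 0, 0, 0, 0]]]}}

```text
time_s: 5.05
position: [0.4221, 0.1774, 0.0355]
tcp_rot: [-0.765, 3.044, -0.0]
contact_force: [0.9, -0.3, 6.9]
gripper_width: -0.0001
```

```bash
python3 - <<'E'
from h import *
f=bot.grab_frame("side"); E=ext(f); cv2.imwrite("pics/s2.png",cv2.resize(f["img"][120:340,200:480,::-1],None,fx=2.5,fy=2.5))
r=bot.spot_point("wide_lid_lip",f)[0]; print(r, world(f,r["at"],E), world(f,r["at"],E,.131))
o=np.array([.5005,.221]);u=np.array([.882,.471]); 
for t in(0,.75): print(t,proj(f,[[*(o+u*(.048-.102*np.cos(t))),.058+.102*np.sin(t)]],E))
E
```

```text
{'at': [285.4, 226.8], 'p': 0.97} [0.4792714  0.21386116 0.12875074] [0.47940555 0.2111499  0.131     ]
0 [[272.49377318 264.92885557]]
0.75 [[284.0765005  229.46768169]]
```

View pics/s2.png

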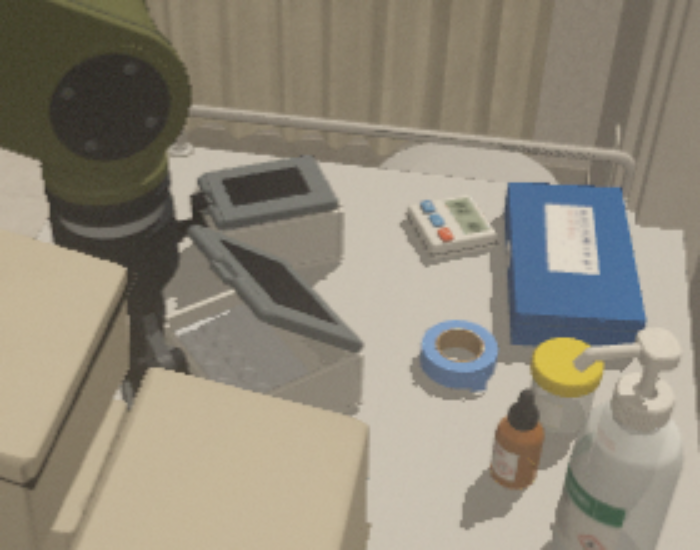

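The side view shows the wide lid sprung up, with its lip at crop (210,250) and about 0.13 m high. The narrow lid is still shut and the loose things are in place. I lift off and go to just in front of the lip.

Call:
{"api": "send_rows", "payload": {"moves": [[[-1, 0.002, 0, -0.01, 0], [-1, 0.005, 0, -0.03, 0], [-1, 0.008, 0, -0.055, 0], [-1, 0.01, 0, -0.082, 0], [-1, 0.01, 0, -0.084, 0]]]}}

```text
time_s: 5.65
position: [0.4132, 0.1729, 0.1217]
tcp_rot: [-0.764, 3.042, 0.001]
contact_force: [-0.0, 0.4, 0.1]
gripper_width: -0.0002
```

Call:
{"api": "send_rows", "payload": {"moves": [[[-1, -0.02, 0.002, 0, 0], [-1, -0.035, 0.003, 0, 0], [-1, -0.048, 0.003, 0, 0], [-1, -0.058, 0.003, 0, 0], [-1, -0.068, 0.003, 0, 0]]]}}

```text
time_s: 6.15
position: [0.4696, 0.2071, 0.1172]
tcp_rot: [0.765, -3.044, 0.0]
contact_force: [-7.2, -3.6, 5.3]
gripper_width: -0.0
```

Call:
{"api": "send_rows", "payload": {"moves": [[[-1, -0.012, 0, -0.006, 0], [-1, -0.024, 0, -0.011, 0], [-1, -0.036, 0, -0.016, 0], [-1, -0.048, 0, -0.02, 0], [-1, -0.058, 0, -0.022, 0]]]}}

```text
time_s: 6.65
position: [0.5225, 0.2352, 0.1407]
tcp_rot: [-0.765, 3.046, 0.0]
contact_force: [-0.5, -0.1, 0.5]
gripper_width: 0.0002
```

```bash
python3 - <<'E'
from h import *
st=bot.read_state(); print(st["position"],st["contact_force"])
f=bot.grab_frame("side"); E=ext(f); cv2.imwrite("pics/s3.png",cv2.resize(f["img"][120:340,200:480,::-1],None,fx=2.5,fy=2.5))
r=bot.spot_point("wide_lid_lip",f)[:1]; print(r, world(f,r[0]["at"],E) if r else "")
E
```

```text
[0.5224617  0.2351562  0.14068324] [-0.49225728 -0.12074844  0.50719388]
[{'at': [320.0, 201.9], 'p': 0.61}] [0.53893419 0.23482962 0.16274316]
```

View pics/s3.png

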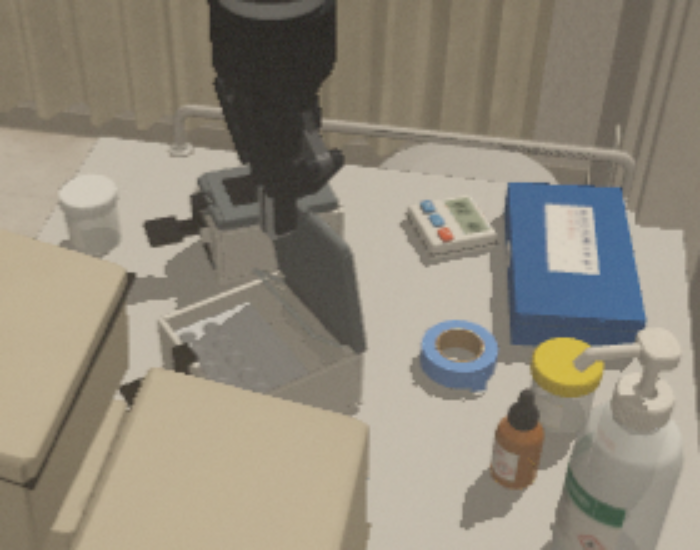

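The lid is near upright and the fingertips are on its upper part. I push on past upright.

Call:
{"api": "send_rows", "payload": {"moves": [[[-1, -0.01, 0, -0.002, 0], [-1, -0.018, 0, -0.003, 0], [-1, -0.026, 0, -0.003, 0], [-1, -0.034, 0, -0.003, 0], [-1, -0.04, 0, -0.003, 0]]]}}

```text
time_s: 7.25
position: [0.5574, 0.2539, 0.1433]
tcp_rot: [-0.765, 3.047, 0.0]
contact_force: [0.3, 0.6, -0.5]
gripper_width: -0.0
```

Call:
{"api": "send_rows", "payload": {"moves": [[[-1, 0, 0, 0, 0], [-1, 0, 0, 0, 0], [-1, 0.02, 0, -0.005, 0], [-1, 0.06, 0, -0.03, 0], [-1, 0.1, 0, -0.06, 0]]]}}

```text
time_s: 7.75
position: [0.4664, 0.2054, 0.202]
tcp_rot: [0.765, -3.043, 0.001]
contact_force: [0.7, 0.1, 0.9]
gripper_width: 0.0001
```

Call:
{"api": "send_rows", "payload": {"moves": [[[-1, 0.02, 0, -0.04, 0], [-1, 0.03, 0, -0.08, 0], [-1, 0.03, 0, -0.08, 0], [-1, 0.03, 0, -0.08, 0], [-1, 0.03, 0, -0.08, 0]]]}}

```text
time_s: 8.25
position: [0.4415, 0.1919, 0.2819]
tcp_rot: [0.765, -3.045, 0.0]
contact_force: [-0.1, 0.8, -0.0]
gripper_width: -0.0
```

Call:
{"api": "send_rows", "payload": {"moves": [[[-1, 0, 0, 0, 0], [-1, 0, 0, 0, 0], [-1, 0, 0, 0, 0], [-1, 0, 0, 0, 0], [-1, 0, 0, 0, 0]]]}}

```text
time_s: 8.75
position: [0.4421, 0.1921, 0.2831]
tcp_rot: [0.765, -3.046, 0.0]
contact_force: [0.3, -0.0, 0.6]
gripper_width: 0.0001
```

Call:
{"api": "send_rows", "payload": {"moves": [[[-1, 0, 0, 0, 0], [-1, 0, 0, 0, 0], [-1, 0, 0, 0, 0], [-1, 0, 0, 0, 0], [-1, 0, 0, 0, 0]]]}}

```text
time_s: 9.25
position: [0.4421, 0.1921, 0.2834]
tcp_rot: [-0.765, 3.047, -0.0]
contact_force: [0.6, 0.4, -0.6]
gripper_width: 0.0
```

```bash
python3 - <<'E'
from h import *
st=bot.read_state(); print(st["position"],st["contact_force"])
f=bot.grab_frame("side"); E=ext(f); cv2.imwrite("pics/s4.png",cv2.resize(f["img"][120:340,200:480,::-1],None,fx=2.5,fy=2.5))
r=bot.spot_point("wide_lid_lip",f)[:1]; print(r, world(f,r[0]["at"],E) if r else "")
o=np.array([.502,.223]);u=np.array([.882,.471]); 
for t in(1.6,1.8,1.95): 
  p=[*(o+u*(.048-.102*np.cos(t)+.005*np.sin(t))),.058+.102*np.sin(t)+.005*np.cos(t)]; print(t,np.round(p,3),proj(f,[p],E))
E
```

```text
[0.44209682 0.19206337 0.28336714] [ 0.61279815  0.44728337 -0.5593222 ]
[{'at': [349.3, 197.5], 'p': 0.59}] [0.59071103 0.25586972 0.15430341]
1.6 [0.551 0.249 0.16 ] [[326.83071127 197.93517689]]
1.8 [0.569 0.259 0.156] [[336.6849908 196.0417098]]
1.95 [0.582 0.266 0.151] [[343.53130776 195.98063915]]
```

View pics/s4.png

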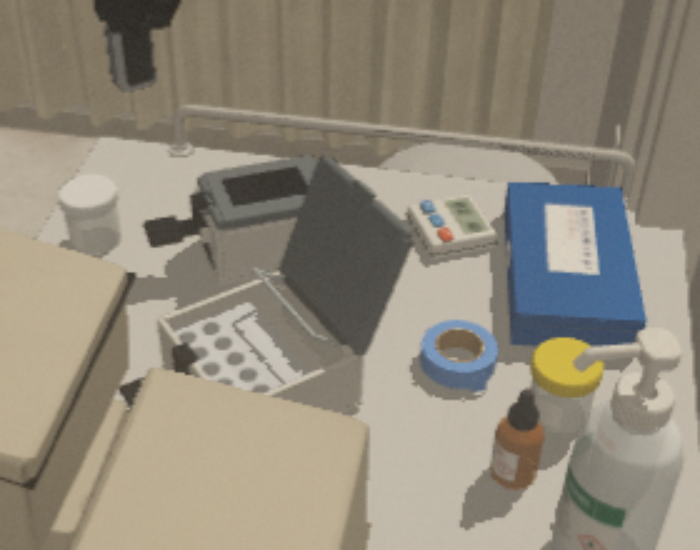

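The lid leans back with its lip at crop (370,195), the narrow heater is shut and the bystanders are in place. I wait a second more to confirm it has settled.

Call:
{"api": "send_rows", "payload": {"moves": [[[-1, 0, 0, 0, 0], [-1, 0, 0, 0, 0], [-1, 0, 0, 0, 0], [-1, 0, 0, 0, 0], [-1, 0, 0, 0, 0]]]}}

```text
time_s: 9.85
position: [0.4421, 0.1921, 0.2833]
tcp_rot: [-0.765, 3.047, 0.0]
contact_force: [-0.5, -0.8, 0.8]
gripper_width: -0.0005
```

Call:
{"api": "send_rows", "payload": {"moves": [[[-1, 0, 0, 0, 0], [-1, 0, 0, 0, 0], [-1, 0, 0, 0, 0], [-1, 0, 0, 0, 0], [-1, 0, 0, 0, 0]]]}}

```text
time_s: 10.35
position: [0.4421, 0.1921, 0.2833]
tcp_rot: [-0.765, 3.047, 0.0]
contact_force: [0.2, -0.3, 0.5]
gripper_width: 0.0004
```

```bash
python3 - <<'E'
from h import *
f=bot.grab_frame("side"); E=ext(f); r=bot.spot_point("wide_lid_lip",f)[0]; print(r,world(f,r["at"],E))
new=cv2.resize(f["img"][120:340,200:480,::-1],None,fx=2.5,fy=2.5); d=cv2.absdiff(new,cv2.imread("pics/s4.png")).max(2)
m=(cv2.blur(d,(9,9))>15); print("changed px",m.sum())
print(bot.spot_point("narrow_lid_lip",f)[:1])
if m.sum()<300: bot.job_done(); print("done")
E
```

```text
{'at': [350.2, 199.2], 'p': 0.57} [0.59213827 0.25374669 0.15217071]
changed px 0
[{'at': [282.2, 200.4], 'p': 0.66}]
the job is handed in; nothing more can be done
done
```

The wide heater is open and I handed the job in at about 10.4 s. I pressed its tab to the stop with the shut fingertips, reading at most about 20 N. The lid sprang up by itself to about 0.75 rad. I then pushed it past upright and withdrew the arm clear of everything.

**Lid:** the lip measured about (0.592, 0.254, 0.152) m, against (0.582, 0.266, 0.151) m expected at the 1.95 rad stop. The height fits and the horizontal position is about 15 mm off. That is partly the network's point, which had a low confidence of about 0.57. Two side pictures a second apart showed no change, so the lid was at rest.

**Other things:** the narrow heater is shut, and everything loose that shows in the side view looks undisturbed. The cover box, the petri dish and the oil bottle stood outside that last view, so I did not check them again after pressing the tab. The force readings showed no unexpected contact.

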